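# Hang the rinsed wire basket on the drip stand

### The arm

A 7-joint arm with a two-finger parallel gripper is mounted at the origin on a cart in front of the work surface, level with it; the furniture and walls round the work are solid. World frame = base frame: x ahead of the robot, y to its left, z up, the work surface at z = 0. Lengths are in mm, angles in rad, forces in N, time in s.
With the tool pointing down it reaches from about 400 to 850 mm from the base axis. Payload 4.4 kg.
Tool frame: the origin (TCP) lies midway between the tips of the shut fingers; the grasp point (between the pads) lies 19 mm behind it; z points along the fingers, y is the line along which they close (so a half turn about z gives the same grasp; the last joint's range is limited). The gripper opens to 94 mm and grips with 3 to 60 N. Pads are 16 mm wide; open, the fingers measure 119 mm over their backs; the gripper's body (75 mm by 177 mm) begins 78 mm behind the grasp point.
Start: joints at [-1.309, 0.628, 0.038, 1.517, -0.027, 0.996, -0.02], TCP at [209.25, 615.412, 205.478] pointing down, gripper open.
Joint ranges: [-3.06, 3.06], [-0.37, 2.12], [-1.25, 1.32], [0.18, 2.47], [-1.1, 4.24], [0.23, 1.98], [-2.94, 2.94]. Speed limits (rad/s): [2.57, 2.57, 3.14, 3.14, 3.14, 3.14, 3.14].

### API

Orientations are given as a unit quaternion [w, x, y, z].
In Python, from plant import env gives the robot as it stands. The module is installed in compiled form; this text tells all that it offers.
- The arm moves only by the tool arm_command, never from a script. Its argument "commands" is one flat list of numbers, 7 for each row, row after row: the shift along the tool's x, y, z in units of 30 mm (1.0 is 30 mm), then the turn, a rotation vector about the tool's x, y, z in rad, then the finger opening in mm, from 0 to 94. A call has 1 to 8 rows; each row shifts and turns the commanded pose from where the row before left it, along the tool's axes as they then stand; what a row does not reach is not made up. A row lasts 1/12 s, in which the tool goes at most 41.7 mm and 7.16 degrees, less where a joint would pass 70% of its speed; a pose out of reach is approached as far as the arm can. A call is refused whole if a number of a shift passes 1 or a number of a turn 0.125, either way. A call with a gripper value outside its range is refused whole. The fingers move at their own pace and stop on an object; the grip force is fixed at half the most. Time passes only in rows, so rows that do not move let the fingers close. It gives the time, the measured TCP pose, the force, the opening and the grip force at its end, in the units of the state.
- env.get_obs(): the state, without advancing time (a new reading comes with each control period).
- env.get_image(name): name is "side" or "top"; returns (picture, depth): 400x640x3 uint8, red, green, blue; 400x640 float32, mm along the optical axis (not along the pixel's ray), 0 where there is no reading.
- env.camera_params(name): a dict with "fx", "fy", "cx", "cy" (pixels), "dist" ([k1, k2, p1, p2, k3] as OpenCV has them; the pictures are not rectified), "T" (4x4, takes a point from camera to world coordinates). Camera axes: x right, y down, z forward; pixel columns grow to the right and rows downward; lengths in mm; the calibration is good to about 2 mm. A picture is of the moment at which its call begins. camera_params takes no time and is no camera call.
- env.hand_in(): hands the job in; it is judged then, once.
The state is a dict: "time": time; "joints": joint angles; "dq": joint speeds; "tau": joint torques, N m; "ee_pos": TCP position; "tool_rot": TCP orientation; "wrist_force": force on the tool from outside, world axes, zero at the start; "wrist_torque": the same for the moment, N m; "grip_width": finger opening in mm; "grasp_force": force on a finger pad.
Only numpy, scipy, OpenCV 4.12 (cv2) and the standard library are available. Lean on these libraries where they do the work, as an engineer would, in place of code of your own. Each camera call takes 0.05 s, during which the arm holds its last target. There are 200 camera calls.

### The job

Hang the wire basket up to drain. In the rack its carrying handle is covered, so first draw the basket out by its blue front grip, stand it upright on the open bench clear of the rack and let go; then take it by the carrying handle and hang it on the drip stand, the handle's bar lying in the dips of both arms. Keep the basket from tipping over and leave the glassware, bottle, crucible and timer where they are.

Things in the scene. Friction and masses are not known exactly. Their poses are not given: they have to be found in the camera images.
- basket: Rectangular open basket of steel wire, 100 (its x) x 120 (its y) mm, walls 50 mm high, about 0.2 to 0.4 kg with its handles. Origin: centre of its underside; z up. It starts standing on the rack's lower deck, its front (-x of the basket, the side with the pull grip) towards the robot. It does not bend.
- pull_grip: Blue flat grip fixed to the basket's front: an upright plate 62 mm long (along x), 12 mm thick (y), 28 mm high. Origin: its centre, at basket x = -110 mm, 32 mm above the basket's underside; same axes as the basket. It sticks out of the rack and can be pinched from above across its 12 mm thickness.
- carry_handle: Fixed upright steel arch over the basket's middle: uprights 8 mm thick at basket y = +-60 mm, a level 8 mm bar along y between them, a blue sleeve 14 mm thick and 46 mm long round its middle. Origin: centre of the sleeve, 135 mm over the basket's underside; axes of the basket. The window between rim and bar is 80 mm high, 112 mm wide. In the rack the upper deck covers it.
- rack: Fixed white two-deck rack on steel posts. Origin: on the bench, middle of its width; open front to its -x. Lower deck: x = -75 to +100 mm, y = +-100 mm, its top 10 mm above the bench. Upper deck: x = -60 to +100 mm, underside 170 mm, top 182 mm above the bench. Posts 10 mm thick at x = -50 and +90 mm, y = +-92 mm.
- stand: Fixed steel drip stand, left or right on the bench. Origin: on the bench under the hanging place. Base x = -45 to +95, y = +-55 mm, 8 high; a 16 mm post at x = +80 mm with a crossbar, top 260 mm; from it two arms of 8 mm rod at y = +-42 mm reach to -x (towards the robot). Each dips into a trough 20 mm long round x = 0, then rises to a red tip at x = -28 mm, top 258 mm above the bench.
- stand_seat (a point): Hanging place: where the carry handle's centre is when its bar lies in both troughs, 243 mm above the bench. Axes of the stand: the bar hangs along y, the pull grip points to -x (the other way round it would hit the post). The arms enter the handle's window from the stand's -x side: over the basket's rim, under the bar, one on each side of the sleeve.
- beaker_250: Clear glass beaker, 81 mm wide, 95 mm tall, standing on the bench. Origin: centre of its underside. To be left alone.
- bottle: White reagent bottle with a blue cap, 62 mm diameter, 130 mm tall, on the bench at the far left. Origin: centre of its underside. To be left alone.
- flask: Small clear conical flask, 59 mm diameter, 105 mm tall, on the bench at the far right. Origin: centre of its underside. To be left alone.
- timer: White bench timer, 72x62x20 mm, lying on the upper deck of the rack. Origin: centre of its underside. To be left alone.
- crucible: White porcelain crucible with cover, 45 mm diameter, 46 mm tall, on the upper deck of the rack. Origin: centre of its underside. To be left alone.

How it is judged:
By the outcome, as a careful person would: the job done as asked, in the order asked, and still so for the second after the job is handed in, with the robot touching nothing.
It also fails if it takes over 64 s, if anything falls off the work surface, if the arm or the gripper's body presses on something with over 40 N, if the wrist force passes 120 N, or if a joint passes its speed limit or range.

## Working session

There is one attempt and no reset: what is moved stays moved. The work goes in short steps, Python scripts to look and compute and a tool call to move; the robot and the scene stay as the last step left them, time stands still between calls to the robot, and variables do not carry over. Pictures are saved under pics/ and viewed, at most 10 in all, crops included, and the job is handed in when it is done.

Besides the shell and the picture viewer there is one more tool, called after "Request:" by a JSON object that holds its "api" and its "payload". arm_command: Moves the arm, as the interface text tells. Its arguments: {"type":"object","properties":{"commands":{"type":"array"}},"required":["commands"]}

```bash
mkdir -p pics; cat > h.py <<'E'
import numpy as np, cv2
from plant import env
from scipy.spatial.transform import Rotation as R
def grab(n,f=None):
    im,d=env.get_image(n)
    if f: cv2.imwrite('pics/'+f,im[:,:,::-1])
    return im,d
def cloud(n,d):
    p=env.camera_params(n);K=np.array([[p['fx'],0,p['cx']],[0,p['fy'],p['cy']],[0,0,1]])
    v,u=np.mgrid[0:400,0:640]
    q=cv2.undistortPoints(np.stack([u.ravel(),v.ravel()],1).astype(np.float32)[:,None],K,np.array(p['dist']))[:,0]
    c=np.c_[q,np.ones(len(q))]*d.ravel()[:,None]
    T=np.array(p['T']); w=c@T[:3,:3].T+T[:3,3]
    w[d.ravel()<=0]=np.nan
    return w.reshape(400,640,3)
def st():
    o=env.get_obs(); q=o['tool_rot']
    print(o['time'],np.round(o['ee_pos'],1),np.round(q,4),np.round(o['wrist_force'],1),round(o['grip_width'],1),o['grasp_force'],np.round(o['joints'],2))
E
python3 - <<'E'
from h import *
st()
for n in('side','top'):
    im,d=grab(n,n+'0.png'); np.savez(n+'0.npz',im=im,d=d); p=env.camera_params(n); print(np.round(p['T'],2).tolist(),p['fx'])
    a,b=cv2.imread(f'pics/{n}0.png'),0
E
```

```text
0.0 [209.  614.8 204.6] [-2.000e-04  1.632e-01  9.866e-01 -9.000e-04] [0.6 0.2 0.3] 94.3 0.0 [-1.31  0.63  0.04  1.52 -0.03  1.   -0.02]
[[0.78, -0.45, 0.43, -35.48], [-0.62, -0.56, 0.55, -807.5], [-0.0, -0.7, -0.71, 1229.91], [0.0, 0.0, 0.0, 1.0]] 417.0145073322728
[[0.01, -0.99, 0.14, 373.07], [-1.0, -0.01, 0.0, -6.44], [0.0, -0.14, -0.99, 1669.77], [0.0, 0.0, 0.0, 1.0]] 378.3883579991758
```

View pics/side0.png

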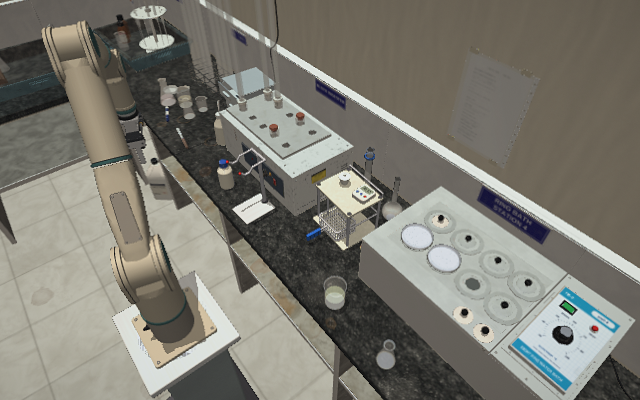

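View pics/top0.png

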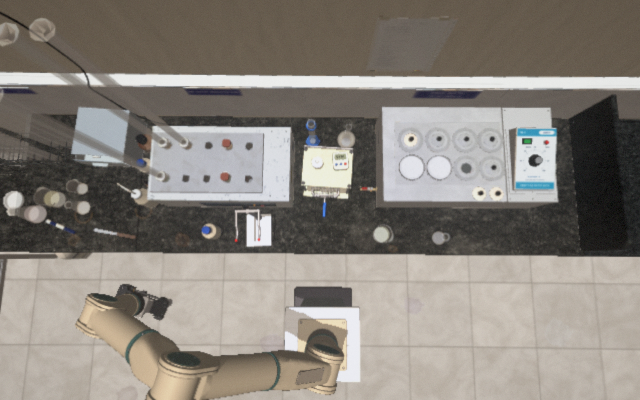

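Side view: the rack is at (345,200), the blue grip at (315,233), the stand at (257,200), the beaker at (335,292) and the bottle at (225,172). In the top view the grip is at (325,207), the stand base at (259,230) with arms at (250,222), and the beaker at (383,233).

```bash
python3 - <<'E'
from h import *
for n in('side','top'):
    z=np.load(n+'0.npz');im,d=z['im'],z['d'];w=cloud(n,d);np.save(n+'w.npy',w)
    hsv=cv2.cvtColor(im,cv2.COLOR_RGB2HSV);H,S,V=[hsv[...,i].astype(int) for i in range(3)]
    x,y,zz=w[...,0],w[...,1],w[...,2]
    ws=(x>300)&(x<900)&(abs(y)<450)
    for nm,m in dict(blue=(H>100)&(H<130)&(S>120)&(V>60),red=((H<8)|(H>172))&(S>130)&(V>60),white=(S<90)&(V>150)).items():
        m=m&ws&(zz>-15)&(zz<330)
        k,l,s,c=cv2.connectedComponentsWithStats(m.astype(np.uint8))
        for i in range(1,k):
            if s[i,4]>=4:
                p=w[l==i]; mn=p[:,:2].mean(0); 
                u,sv,vt=np.linalg.svd(p[:,:2]-mn,full_matrices=False)
                r=cv2.minAreaRect(p[:,:2].astype(np.float32))
                print(n,nm,s[i],np.round(p.mean(0),1),'z',np.round(np.percentile(p[:,2],[5,95]),1),'rect',np.round(r[0],1),np.round(r[1],1),round(r[2],1),'ax',round(np.degrees(np.arctan2(vt[0,1],vt[0,0])),1))
im=cv2.imread('pics/top0.png')[110:260,190:400];cv2.imwrite('pics/topc.png',cv2.resize(im,None,fx=3.7,fy=3.7,interpolation=cv2.INTER_CUBIC))
E
```

```text
side blue [364 152  11   8  28] [872.4  43.  222.3] z [218.1 230.6] rect [874.   44.3] [32.6 38.2] 48.7 ax -52.1
side blue [306 227  15  14  98] [563.8  -3.8  43. ] z [-0.5 57.5] rect [576.3  13.5] [96.2 53.1] 54.1 ax -155.7
side red [296 113   8   6  20] [785.9 364.6 276.4] z [268.6 281.8] rect [786.7 365.3] [23.2 25.1] 74.5 ax -49.3
side red [270 124   5   3  11] [660.4 374.3 278.7] z [274.3 283.3] rect [660.2 373.3] [26.  14.7] 73.1 ax 73.8
side red [270 128   7   3  12] [651.9 356.1 274.4] z [269.8 280.5] rect [651.  356.2] [ 6.6 23.1] 72.7 ax -25.0
side red [226 161   3   2   5] [421.1 318.1 254.7] z [251.3 258.4] rect [421.4 317.9] [3.8 6.7] 61.2 ax -21.5
side red [238 172   3   3   6] [423.7 234.9 254.8] z [253.1 256.5] rect [423.9 235.4] [6.9 9.6] 8.5 ax -117.8
side red [273 179   3   6   9] [567.  245.2 124. ] z [117.1 131.1] rect [566.8 246.5] [ 4.4 13.2] 8.2 ax -93.5
side white [ 246  110  108   68 3309] [712.9 271.  226.7] z [217.2 236.6] rect [724.4 290. ] [321.9 299.5] 89.5 ax -66.2
side white [239 148  27  27  75] [508.2 272.5 254.1] z [237.2 260.6] rect [492.4 280.3] 
[... 2752 characters left out ...]
-179.3
top white [ 206  126   85   76 5723] [718.3 288.  228.4] z [217.1 239. ] rect [724.5 291.2] [317.4 297.9] 90.0 ax -80.3
top white [ 301  132   53   71 2481] [717.5 -19.6 152.8] z [ 10.  205.4] rect [749.1 -17.4] [202.1 312.3] 84.4 ax 147.0
top white [310 139   5   5  22] [867.5  50.9  45.7] z [14.5 75.5] rect [867.4  51.4] [ 6.4 19.4] 0.4 ax 86.5
top white [367 188  10   3  20] [ 652.5 -208.3   59.7] z [49.9 70.6] rect [ 651.4 -208.6] [ 8.1 39.5] 2.9 ax -89.6
top white [235 209  36  38 850] [476.3 283.2  53.4] z [  2.5 259.2] rect [479.8 305.3] [151.4 149. ] 1.5 ax -174.5
top white [374 227  15  15 182] [ 457.9 -247.9   48.5] z [38.4 90.7] rect [ 457.8 -247.5] [61.7 64.6] 1.5 ax -75.1
```

View pics/topc.png

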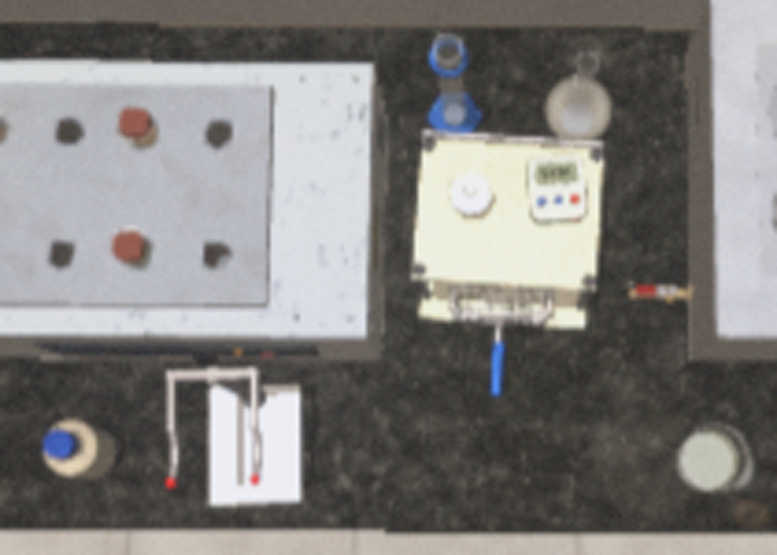

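The crop shows the blue grip at (497,370) and the two red arm tips at (170,482) and (255,479). The rack deck is slightly turned. Next I refine the yaws and positions by casting rays onto planes.

```bash
cat >> h.py <<'E'
def ray(n,uv,z):
    p=env.camera_params(n);K=np.array([[p['fx'],0,p['cx']],[0,p['fy'],p['cy']],[0,0,1]])
    q=cv2.undistortPoints(np.float32(uv).reshape(-1,1,2),K,np.array(p['dist']))[:,0]
    T=np.array(p['T']); g=np.c_[q,np.ones(len(q))]@T[:3,:3].T; o=T[:3,3]
    return o+g*((z-o[2])/g[:,2])[:,None]
E
python3 - <<'E'
from h import *
def comp(n,lo,hi,roi,sm=0,smax=255,vm=60):
    im=np.load(n+'0.npz')['im'];hsv=cv2.cvtColor(im,cv2.COLOR_RGB2HSV)
    H=(hsv[...,0].astype(int)+10)%180
    m=(H>=lo)&(H<=hi)&(hsv[...,1]>=sm)&(hsv[...,1]<=smax)&(hsv[...,2]>=vm)
    r=np.zeros_like(m);x0,y0,x1,y1=roi;r[y0:y1,x0:x1]=1
    v,u=np.nonzero(m&r);return np.c_[u,v],im
for n,roi in(('top',(315,198,335,222)),('side',(300,222,325,245))):
    uv,im=comp(n,110,140,roi,120)
    z=56 if n=='top' else 45
    p=ray(n,uv,z); r=cv2.minAreaRect(p[:,:2].astype(np.float32)); c=p[:,:2]-p[:,:2].mean(0); vt=np.linalg.svd(c)[2][0]
    print('grip',n,len(uv),np.round(p.mean(0),1),np.round(r[0],1),np.round(r[1],1),'yaw',np.degrees(np.arctan(vt[1]/vt[0])))
for n,rois in(('top',[(230,232,243,246),(253,230,266,246)]),('side',[(222,158,232,167),(235,168,245,178)])):
    for roi in rois:
        uv,im=comp(n,0,20,roi,110)
        print('tip',n,len(uv),np.round(ray(n,[uv.mean(0)],254),1))
# deck
for n in('top','side'):
    w=np.load(n+'w.npy');x,y,z=w[...,0],w[...,1],w[...,2]
    for nm,m in dict(deck=(z>174)&(z<192)&(x>590)&(x<860)&(abs(y+20)<125)).items():
        m=cv2.morphologyEx(m.astype(np.uint8),cv2.MORPH_OPEN,np.ones((3,3)))
        k,l,s,c=cv2.connectedComponentsWithStats(m);i=1+np.argmax(s[1:,4])
        cnt=max(cv2.findContours((l==i).astype(np.uint8),0,1)[0],key=cv2.contourArea)
        p=ray(n,cnt[:,0].astype(float),182)[:,:2].astype(np.float32);r=cv2.minAreaRect(p);print(n,nm,np.round(r[0],1),np.round(r[1],1),r[2],np.round(cv2.boxPoints(r),0).tolist())
    uv,im=comp(n,0,190,(232,194,276,225) if n=='side' else (243,208,275,250),0,40,190)
    m=np.zeros((400,640),np.uint8);m[uv[:,1],uv[:,0]]=1;m=cv2.morphologyEx(m,cv2.MORPH_CLOSE,np.ones((7,7)))
    m=cv2.morphologyEx(m,cv2.MORPH_OPEN,np.ones((5,5)))
    cnt=max(cv2.findContours(m,0,1)[0],key=cv2.contourArea)
    p=ray(n,cnt[:,0].astype(float),8)[:,:2].astype(np.float32);r=cv2.minAreaRect(p);print(n,'base',np.round(r[0],1),np.round(r[1],1),r[2])
E
```

```text
grip top 44 [561.  -4.  56.] [560.8  -4.1] [13.2 56.7] yaw -2.677709266372316
grip side 99 [562.8  -5.2  45. ] [563.6  -5.6] [28.8 72.5] yaw 4.761445630476936
tip top 9 [[420.7 322.9 254. ]]
tip top 3 [[424.2 238.9 254. ]]
tip side 8 [[423.  321.1 254. ]]
tip side 10 [[424.6 237.8 254. ]]
top deck [718.7 -14.6] [199.4 160.1] 86.6080093383789 [[633.0, -109.0], [793.0, -119.0], [805.0, 80.0], [645.0, 90.0]]
top base [485.3 282.8] [155.4 101.4] 1.6366835832595825
side deck [715.6 -19.8] [207.  164.4] 87.41536712646484 [[629.0, -119.0], [793.0, -127.0], [802.0, 80.0], [638.0, 87.0]]
side base [474.6 278.7] [135.  106.2] 2.16515851020813
```

Request:
{"api": "arm_command", "payload": {"commands": [0,0,-1,0,0,-0.07,94,0,0,-1,0,0,-0.07,94,0,0,-1,0,0,-0.07,94,0,0,-1,0,0,-0.07,94,-0.6,-0.95,0,0,0,0,94,-0.6,-0.95,0,0,0,0,94,-0.6,-0.95,0,0,0,0,94,-0.6,-0.95,0,0,0,0,94]}}

```text
time: 0.77
ee_pos: [276.1, 496.5, 325.1]
tool_rot: [-0.0, 0.024, 1.0, -0.0]
wrist_force: [-0.4, 0.3, 0.5]
grip_width: 94.2
grasp_force: 0.0
```

Request:
{"api": "arm_command", "payload": {"commands": [-0.6,-0.95,0,0,0,0,94,-0.6,-0.95,0,0,0,0,94,-0.6,-0.95,0,0,0,0,94,-0.6,-0.95,0,0,0,0,94,-0.6,-0.95,0,0,0,0,94,-0.6,-0.95,0,0,0,0,94,-0.6,-0.95,0,0,0,0,94,-0.6,-0.95,0,0,0,0,94]}}

```text
time: 1.43
ee_pos: [409.0, 261.7, 325.3]
tool_rot: [-0.0, 0.024, 1.0, -0.0]
wrist_force: [-0.3, 0.1, 0.3]
grip_width: 94.1
grasp_force: 0.0
```

Request:
{"api": "arm_command", "payload": {"commands": [-0.6,-0.95,0,0,0,0,94,-0.6,-0.95,0,0,0,0,94,-0.6,-0.95,0,0,0,0,94,-0.6,-0.95,0,0,0,0,94,-0.6,-0.95,0,0,0,0,94,-0.6,-0.95,0,0,0,0,94,0,0,0,0,0,0,94,0,0,0,0,0,0,94]}}

```text
time: 2.1
ee_pos: [508.6, 85.5, 325.0]
tool_rot: [-0.0, 0.026, 1.0, -0.0]
wrist_force: [-0.8, 0.2, -0.7]
grip_width: 93.6
grasp_force: 0.0
```

Request:
{"api": "arm_command", "payload": {"commands": [-0.62,-0.96,0,0,0,0,94,-0.62,-0.96,0,0,0,0,94,-0.62,-0.96,0.3,0,0,0,94,0,0,1,0,0,0,94,0,0,1,0,0,0,94,0,0,1,0,0,0,94,0,0,1,0,0,0,94,0,0,1,0,0,0,94]}}

```text
time: 2.77
ee_pos: [559.3, 0.9, 165.1]
tool_rot: [-0.0, 0.023, 1.0, 0.001]
wrist_force: [0.5, 1.0, -0.2]
grip_width: 94.1
grasp_force: 0.0
```

Request:
{"api": "arm_command", "payload": {"commands": [0,0,1,0,0,0,94,0,0,1,0,0,0,94,0,0,1,0,0,0,94,0,0,0.7,0,0,0,94,0,0,0.5,0,0,0,94,0,0,0.5,0,0,0,94,0,0,0,0,0,0,94]}}

```text
time: 3.35
ee_pos: [557.4, 0.9, 22.7]
tool_rot: [-0.003, 0.023, 1.0, 0.001]
wrist_force: [-0.3, -0.4, 0.7]
grip_width: 93.8
grasp_force: 0.0
```

```bash
python3 - <<'E'
from h import *
st()
a,_=grab('side');b,_=grab('top')
A=cv2.resize(a[150:270,250:410],None,fx=5,fy=5)[:, :]; 
cv2.imwrite('pics/s1.png',A[:,:,::-1])
E
```

```text
3.35 [557.4   0.9  22.7] [-2.900e-03  2.270e-02  9.997e-01  6.000e-04] [-0.3 -0.4  0.7] 93.8 0.0 [-0.12  0.77  0.11  1.91 -0.17  0.47  1.64]
```

View pics/s1.png

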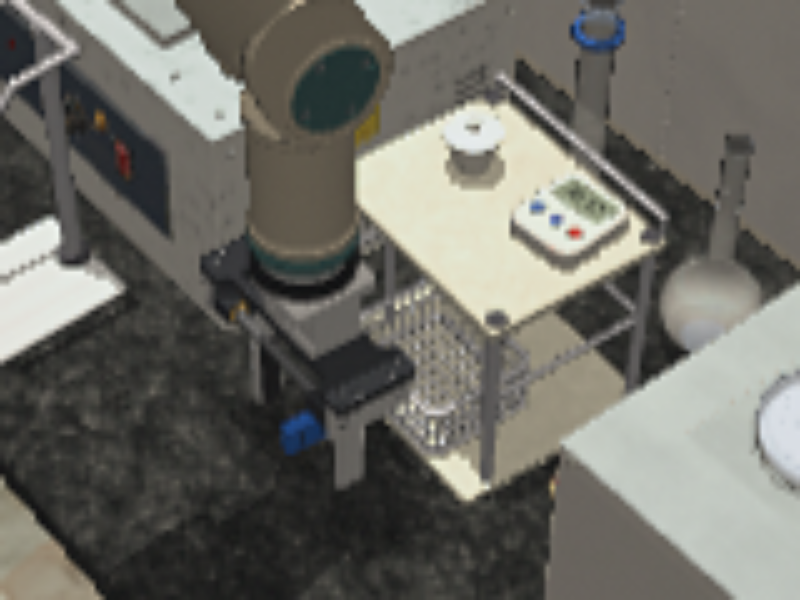

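The fingers straddle the grip (blue end at (302,432)). I'll centre it, move slightly inward so the pull stays within reach, and close.

Request:
{"api": "arm_command", "payload": {"commands": [-0.45,-0.18,0,0,0,0,94,0,0,0,0,0,0,60,0,0,0,0,0,0,0,0,0,0,0,0,0,0,0,0,0,0,0,0,0,0,0,0,0,0,0,0,0,0,0,0,0,0,0,0,0,0,0,0,0,0]}}

```text
time: 4.12
ee_pos: [573.0, -7.3, 25.5]
tool_rot: [-0.0, 0.024, 1.0, 0.0]
wrist_force: [0.2, -0.4, -0.6]
grip_width: 50.5
grasp_force: 0.0
```

Request:
{"api": "arm_command", "payload": {"commands": [0,0,0,0,0,0,0,0,0,0,0,0,0,0,0,0,0,0,0,0,0]}}

```text
time: 4.37
ee_pos: [573.1, -7.5, 25.4]
tool_rot: [-0.0, 0.024, 1.0, -0.0]
wrist_force: [0.3, 0.2, 0.4]
grip_width: 30.9
grasp_force: 0.0
```

Request:
{"api": "arm_command", "payload": {"commands": [0,0.06,0,0,0,0,0,0,0,0,0,0,0,0,0,0,0,0,0,0,0,0,0,0,0,0,0,0,0,0,0,0,0,0,0,0,0,0,0,0,0,0]}}

```text
time: 4.87
ee_pos: [573.3, -5.3, 25.4]
tool_rot: [-0.0, 0.024, 1.0, 0.0]
wrist_force: [-0.2, 1.9, -0.7]
grip_width: 12.2
grasp_force: 30.0
```

Request:
{"api": "arm_command", "payload": {"commands": [0.1,0,0,0,0,0,0,0.2,0,0,0,0,0,0,0.3,0,0,0,0,0,0,0.3,0,0,0,0,0,0,0.3,0,0,0,0,0,0,0.3,0,0,0,0,0,0,0.3,0,0,0,0,0,0,0.3,0,0,0,0,0,0]}}

```text
time: 5.53
ee_pos: [509.1, -2.7, 25.5]
tool_rot: [-0.0, 0.024, 1.0, 0.0]
wrist_force: [0.2, 0.5, -1.3]
grip_width: 11.7
grasp_force: 30.0
```

```bash
python3 - <<'E'
from h import *
st()
a,_=grab('side')
A=cv2.resize(a[170:260,260:380],None,fx=5,fy=5)
cv2.imwrite('pics/s2.png',A[:,:,::-1])
E
```

```text
5.5333 [509.1  -2.7  25.5] [-2.000e-04  2.390e-02  9.997e-01  0.000e+00] [ 0.2  0.5 -1.3] 11.7 29.99628871679306 [-0.12  0.72  0.1   2.05 -0.18  0.38  1.65]
```

View pics/s2.png

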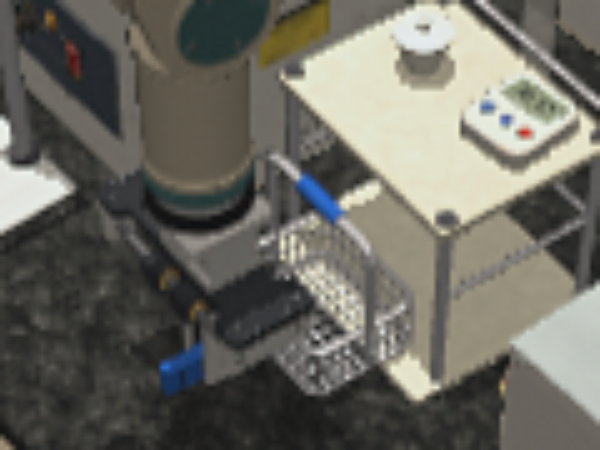

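The basket is coming out level, with the sleeve now visible at (320,200). I'll carry on pulling.

Request:
{"api": "arm_command", "payload": {"commands": [0.3,0,0,0,0,0,0,0.3,0,0,0,0,0,0,0.3,0,0,0,0,0,0,0.3,0,0,0,0,0,0,0.3,0,0,0,0,0,0,0.3,0,0,0,0,0,0,0.3,0,0,0,0,0,0,0.2,0,0,0,0,0,0]}}

```text
time: 6.25
ee_pos: [439.5, 0.7, 25.4]
tool_rot: [-0.001, 0.024, 1.0, 0.0]
wrist_force: [-0.1, 0.9, -1.3]
grip_width: 11.6
grasp_force: 30.0
```

```bash
python3 - <<'E'
from h import *
st()
a,_=grab('side')
A=cv2.resize(a[170:260,260:380],None,fx=5,fy=5)
cv2.imwrite('pics/s3.png',A[:,:,::-1])
E
```

```text
6.25 [439.5   0.7  25.4] [-9.000e-04  2.390e-02  9.997e-01  0.000e+00] [-0.1  0.9 -1.3] 11.6 29.995988309383392 [-0.12  0.68  0.08  2.23 -0.21  0.24  1.67]
```

View pics/s3.png

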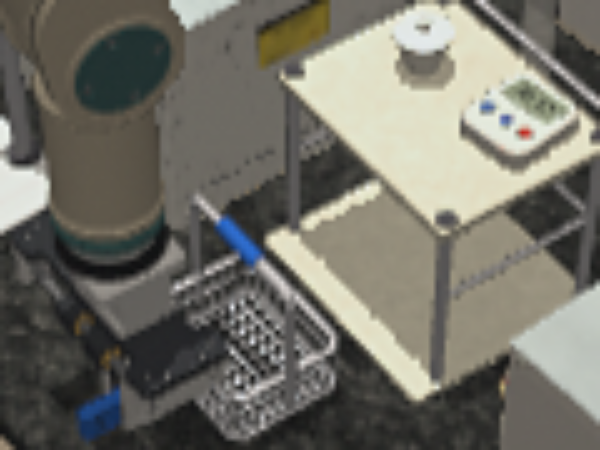

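The basket is fully out, with its rear clear of the deck edge. I'll move it right, away from the oven, and lower it 10 mm onto the bench.

Request:
{"api": "arm_command", "payload": {"commands": [0,-0.2,0,0,0,0,0,-0.05,-0.5,0,0,0,0,0,-0.05,-0.5,0,0,0,0,0,-0.05,-0.5,0,0,0,0,0,0,-0.5,0,0,0,0,0,0,-0.3,0.05,0,0,0,0,0,0,0.1,0,0,0,0,0,0,0.1,0,0,0,0]}}

```text
time: 6.97
ee_pos: [442.6, -74.8, 17.7]
tool_rot: [0.0, 0.024, 1.0, 0.0]
wrist_force: [0.3, 0.5, -2.3]
grip_width: 11.9
grasp_force: 30.0
```

Request:
{"api": "arm_command", "payload": {"commands": [0,0,0.05,0,0,0,0,0,0,0,0,0,0,0,0,0,0,0,0,0,0]}}

```text
time: 7.22
ee_pos: [442.3, -73.4, 16.1]
tool_rot: [-0.0, 0.023, 1.0, 0.0]
wrist_force: [-0.8, -0.2, -1.6]
grip_width: 11.8
grasp_force: 30.0
```

```bash
python3 - <<'E'
from h import *
st()
a,_=grab('side')
A=cv2.resize(a[180:270,250:370],None,fx=5,fy=5)
cv2.imwrite('pics/s4.png',A[:,:,::-1])
E
```

```text
7.2167 [442.3 -73.4  16.1] [-3.000e-04  2.310e-02  9.997e-01  2.000e-04] [-0.8 -0.2 -1.6] 11.8 29.995941817760468 [ 0.05  0.7   0.07  2.21 -0.21  0.23  1.84]
```

View pics/s4.png

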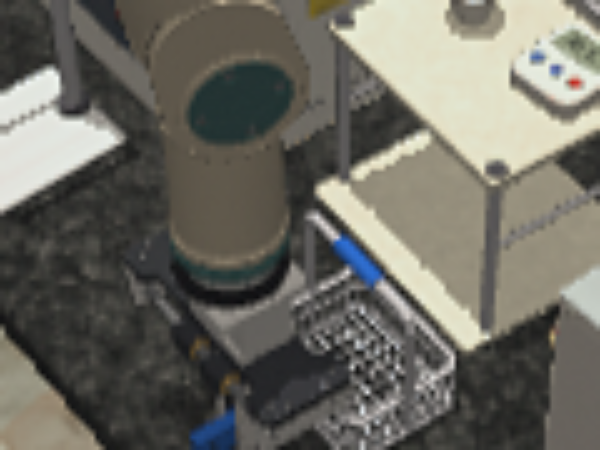

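The basket is upright on the bench, with the sleeve at (358,262), clear of the rack. I'll lower the last millimetre and open.

Request:
{"api": "arm_command", "payload": {"commands": [-0.1,0,0.04,0,0,0,0,0,0,0.02,0,0,0,0,0,0,0,0,0,0,30,0,0,0,0,0,0,60,0,0,0,0,0,0,60,0,0,0,0,0,0,60,0,0,0,0,0,0,60,0,0,-0.5,0,0,0,60]}}

```text
time: 7.93
ee_pos: [444.1, -74.5, 28.3]
tool_rot: [-0.002, 0.024, 1.0, 0.0]
wrist_force: [-0.4, -0.2, 0.4]
grip_width: 48.4
grasp_force: 0.0
```

Request:
{"api": "arm_command", "payload": {"commands": [0,0,-1,0,0,0,60,0,0,-1,0,0,0,60,0,0,-1,0,0,0,60,0,0,-1,0,0,0,60,0,0,-1,0,0,0,60,0,0,-1,0,0,0,60,0,0,-1,0,0,0,60,0,0,-1,0,0,0,60]}}

```text
time: 8.6
ee_pos: [444.9, -74.7, 271.3]
tool_rot: [0.0, 0.024, 1.0, -0.0]
wrist_force: [0.2, -0.9, -0.3]
grip_width: 59.7
grasp_force: 0.0
```

```bash
cat > m.py <<'E'
from h import *
def blue(n,z,zlo,zhi):
    im,d=grab(n); w=cloud(n,d)
    hsv=cv2.cvtColor(im,cv2.COLOR_RGB2HSV).astype(int)
    m=(hsv[...,0]>100)&(hsv[...,0]<130)&(hsv[...,1]>110)&(hsv[...,2]>50)&(w[...,0]>350)&(w[...,0]<640)&(abs(w[...,1])<420)&(w[...,2]>-20)&(w[...,2]<330)
    k,l,s,c=cv2.connectedComponentsWithStats(m.astype(np.uint8),connectivity=8)
    for i in range(1,k):
        if s[i,4]<5: continue
        v,u=np.nonzero(l==i); q=w[l==i]
        zm=np.median(q[:,2])
        for zz in ([z] if zm>zlo else [46]):
            p=ray(n,np.c_[u,v],zz); r=cv2.minAreaRect(p[:,:2].astype(np.float32)); vt=np.linalg.svd(p[:,:2]-p[:,:2].mean(0))[2][0]
            print(n,s[i],'med',np.round(np.median(q,0),1),'at',zz,np.round(p.mean(0),1),np.round(r[1],1),'ang',np.round(np.degrees(np.arctan2(vt[1],vt[0])),1))
    return im
E
python3 - <<'E'
from m import *
st()
a=blue('side',138,90,0);b=blue('top',140,90,0)
A=np.hstack([cv2.resize(a[180:270,250:370],None,fx=3.3,fy=3.3),cv2.resize(b[160:250,280:400],None,fx=3.3,fy=3.3)])
cv2.imwrite('pics/s5.png',A[:,:,::-1])
E
```

```text
8.6 [444.9 -74.7 271.3] [ 1.000e-04  2.400e-02  9.997e-01 -0.000e+00] [ 0.2 -0.9 -0.3] 59.7 0.0 [-0.1   0.27  0.26  1.96 -0.08  0.93  1.72]
side [317 226  10  12  45] med [541.8 -79.3 140.1] at 138 [544.3 -77.6 138. ] [52.8 15.2] ang -96.1
side [289 258  16  15 117] med [436.1 -78.5  39.5] at 46 [430.8 -81.9  46. ] [29.3 69. ] ang -177.6
```

View pics/s5.png

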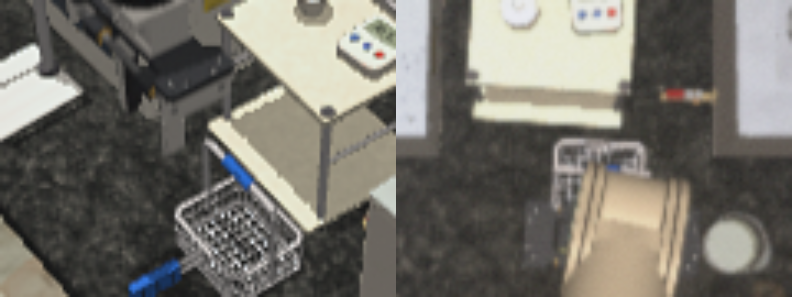

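The basket stands upright and free. The sleeve is near (238,172) in the left crop, at about world (545,-77,135). I'll turn the tool a quarter to grasp the handle.

Request:
{"api": "arm_command", "payload": {"commands": [0,0,0,0,0,0.1225,60,0,0,0,0,0,0.1225,60,0,0,0,0,0,0.1225,60,0,0,0,0,0,0.1225,60,0,0,0,0,0,0.1225,60,0,0,0,0,0,0.1225,60,0,0,0,0,0,0.1225,60,0,0,0,0,0,0.1225,60]}}

```text
time: 9.37
ee_pos: [444.7, -74.6, 268.7]
tool_rot: [-0.001, 0.494, 0.869, -0.0]
wrist_force: [-0.1, -0.2, -0.1]
grip_width: 60.1
grasp_force: 0.0
```

Request:
{"api": "arm_command", "payload": {"commands": [0,0,0,0,0,0.1225,60,0,0,0,0,0,0.1225,60,0,0,0,0,0,0.1225,60,0,0,0,0,0,0.1225,60,0,0,0,0,0,0.1225,60,0,0,0,0,0,0,60,0,0,0,0,0,0,60]}}

```text
time: 9.95
ee_pos: [444.8, -74.5, 269.0]
tool_rot: [-0.0, 0.73, 0.683, -0.001]
wrist_force: [-0.2, 0.4, 0.1]
grip_width: 59.9
grasp_force: 0.0
```

```bash
python3 - <<'E'
from m import *
st(); a=blue('side',135,90,0); blue('top',135,90,0)
E
```

```text
9.95 [444.8 -74.5 269. ] [-4.000e-04  7.301e-01  6.834e-01 -6.000e-04] [-0.2  0.4  0.1] 59.9 0.0 [-0.37  0.31  0.62  1.97 -0.22  0.93  0.29]
side [317 226  10  12  45] med [543.7 -81.8 139.3] at 135 [546.  -76.6 135. ] [52.9 15.2] ang -96.1
side [289 258  16  15 114] med [436.8 -78.5  39.1] at 46 [431.3 -81.9  46. ] [29.6 67.8] ang -177.4
```

Request:
{"api": "arm_command", "payload": {"commands": [0.03,0.84,0,0,0,0,60,0.03,0.84,0,0,0,0,60,0.03,0.84,0,0,0,0,60,0.03,0.84,0,0,0,0,60,0,0,0,0,0,0,60,0,0,0.8,0,0,0,60,0,0,0.8,0,0,0,60,0,0,0.8,0,0,0,60]}}

```text
time: 10.72
ee_pos: [545.7, -78.2, 196.8]
tool_rot: [-0.0, 0.731, 0.683, 0.0]
wrist_force: [0.2, 1.2, -1.0]
grip_width: 59.9
grasp_force: 0.0
```

```bash
python3 - <<'E'
from m import *
st(); a,_=grab('side')
cv2.imwrite('pics/s6.png',cv2.resize(a[180:270,250:370],None,fx=5,fy=5)[:,:,::-1])
E
```

```text
10.7167 [545.7 -78.2 196.8] [-0.000e+00  7.307e-01  6.827e-01  2.000e-04] [ 0.2  1.2 -1. ] 59.9 0.0 [-0.26  0.55  0.54  1.82 -0.36  0.87  0.38]
```

View pics/s6.png

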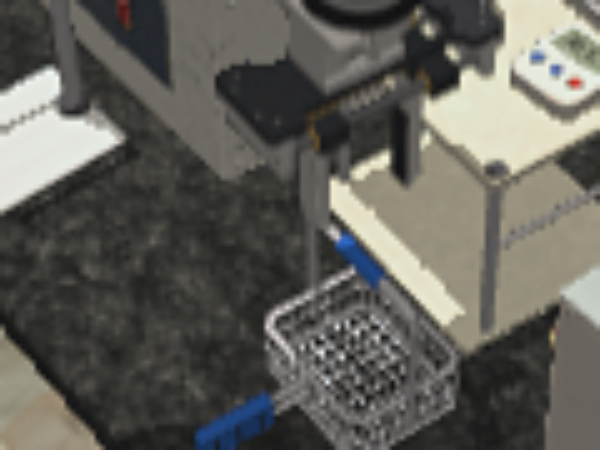

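The open fingers straddle the sleeve at (358,258). Descending and closing.

Request:
{"api": "arm_command", "payload": {"commands": [0,0,0.7,0,0,0,60,0,0,0.7,0,0,0,60,0,0,0.7,0,0,0,60,0,0,0.59,0,0,0,60,0,0,0,0,0,0,60,0,0,0,0,0,0,30,0,0,0,0,0,0,0,0,0,0,0,0,0,0]}}

```text
time: 11.43
ee_pos: [547.1, -78.3, 118.4]
tool_rot: [0.001, 0.731, 0.682, 0.001]
wrist_force: [-0.8, -0.3, 0.6]
grip_width: 43.3
grasp_force: 0.0
```

Request:
{"api": "arm_command", "payload": {"commands": [0,0,0,0,0,0,0,0,0,0,0,0,0,0,0,0,0,0,0,0,0,0,0,0,0,0,0,0,0,0,0,0,0,0,0,0,0,0,0,0,0,0]}}

```text
time: 11.93
ee_pos: [546.1, -77.8, 117.0]
tool_rot: [-0.0, 0.731, 0.682, 0.0]
wrist_force: [-0.1, 0.7, 0.9]
grip_width: 12.6
grasp_force: 29.9
```

Request:
{"api": "arm_command", "payload": {"commands": [0,0,-0.2,0,0,0,0,0,0,-0.4,0,0,0,0,0,0,-0.7,0,0,0,0,0,0,-0.7,0,0,0,0,0,0,-0.7,0,0,0,0,0,0,-0.7,0,0,0,0,0,0,-0.7,0,0,0,0,0,0,-0.7,0,0,0,0]}}

```text
time: 12.6
ee_pos: [545.6, -78.2, 262.0]
tool_rot: [-0.0, 0.731, 0.682, -0.0]
wrist_force: [0.4, -0.3, -2.2]
grip_width: 12.9
grasp_force: 29.9
```

```bash
python3 - <<'E'
from m import *
st(); a=blue('side',278,180,0);b=blue('top',278,180,0)
cv2.imwrite('pics/s7.png',np.hstack([cv2.resize(a[150:270,250:370],None,fx=3.3,fy=3.3),cv2.resize(b[160:280,260:380],None,fx=3.3,fy=3.3)])[:,:,::-1])
E
```

```text
12.6 [545.6 -78.2 262. ] [-2.000e-04  7.314e-01  6.820e-01 -3.000e-04] [ 0.4 -0.3 -2.2] 12.9 29.94862049818039 [-0.29  0.48  0.58  1.73 -0.3   1.02  0.33]
side [322 200   5   9  26] med [541.5 -91.4 283.5] at 278 [546.3 -86.9 278. ] [35.6 12. ] ang -117.4
side [286 232  17  15 129] med [430.7 -78.1 184.9] at 278 [ 388.9 -144.   278. ] [26.3 62.3] ang -176.8
```

View pics/s7.png

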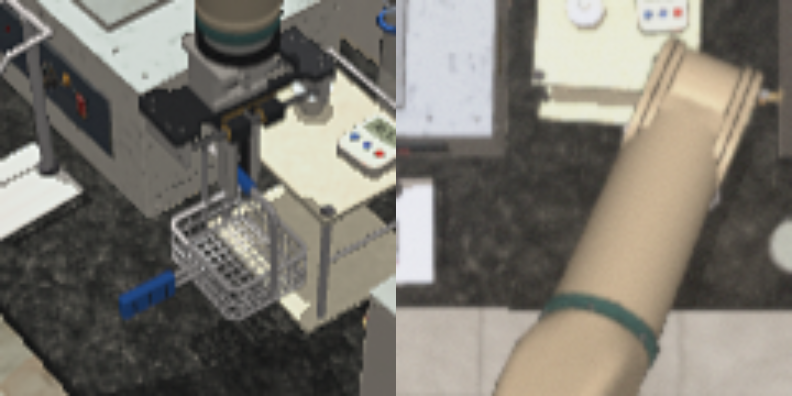

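The basket hangs level and clear of the rack; its grip is at (147,295) in the left crop. That was my tenth picture, so from here on I use numbers only. I'm moving back and left, in front of the stand's tips.

Request:
{"api": "arm_command", "payload": {"commands": [0.2,-0.2,0,0,0,0,0,0.4,-0.43,0,0,0,0,0,0.45,-0.47,0,0,0,0,0,0.45,-0.47,0,0,0,0,0,0.45,-0.47,0,0,0,0,0,0.45,-0.47,0,0,0,0,0,0.45,-0.47,0,0,0,0,0,0.45,-0.47,0,0,0,0,0]}}

```text
time: 13.37
ee_pos: [447.1, 28.9, 259.3]
tool_rot: [-0.001, 0.731, 0.682, -0.002]
wrist_force: [-0.7, 0.3, -2.0]
grip_width: 13.0
grasp_force: 29.9
```

Request:
{"api": "arm_command", "payload": {"commands": [0.45,-0.47,0,0,0,0,0,0.45,-0.47,0,0,0,0,0,0.45,-0.47,0,0,0,0,0,0.45,-0.4,0,0,0,0,0,0.45,-0.3,0,0,0,0,0,0.45,-0.2,0,0,0,0,0,0.45,-0.1,0,0,0,0,0,0.45,-0.1,0,0,0,0,0]}}

```text
time: 14.03
ee_pos: [379.7, 141.4, 259.6]
tool_rot: [-0.001, 0.731, 0.682, -0.002]
wrist_force: [1.3, -0.6, -1.5]
grip_width: 13.2
grasp_force: 29.9
```

```bash
python3 - <<'E'
from m import *
st()
E
```

```text
14.0333 [379.7 141.4 259.6] [-7.000e-04  7.309e-01  6.824e-01 -1.600e-03] [ 1.3 -0.6 -1.5] 13.2 29.94801700115204 [-0.89  0.24  0.58  2.08 -0.17  0.87 -0.29]
```

Request:
{"api": "arm_command", "payload": {"commands": [0.4,-0.05,0,0,0,-0.02,0,0.42,-0.05,0,0,0,-0.02,0,0.42,-0.05,0,0,0,-0.02,0,0.42,-0.05,0,0,0,-0.02,0,0.42,0,0,0,0,-0.02,0,0.42,0,0,0,0,0,0,0.42,0,0,0,0,0,0,0.42,0,0,0,0,0,0]}}

```text
time: 14.7
ee_pos: [376.8, 242.4, 260.9]
tool_rot: [0.0, 0.696, 0.718, 0.0]
wrist_force: [0.2, 0.6, -3.0]
grip_width: 13.1
grasp_force: 29.9
```

Request:
{"api": "arm_command", "payload": {"commands": [0.42,0,0,0,0,0,0,0.42,0,0,0,0,0,0,0.3,0,0,0,0,0,0,0.1,0,0,0,0,0,0,0,0,0,0,0,0,0]}}

```text
time: 15.12
ee_pos: [375.6, 279.2, 260.8]
tool_rot: [0.0, 0.696, 0.718, -0.0]
wrist_force: [1.8, 1.1, -2.8]
grip_width: 13.2
grasp_force: 29.9
```

```bash
cat > t.py <<'E'
from m import *
def red(n):
    im,d=grab(n);w=cloud(n,d);hsv=cv2.cvtColor(im,cv2.COLOR_RGB2HSV).astype(int)
    m=((hsv[...,0]<8)|(hsv[...,0]>172))&(hsv[...,1]>110)&(hsv[...,2]>60)
    x0,y0,x1,y1={'side':(215,150,250,185),'top':(225,228,270,248)}[n]
    r=np.zeros_like(m);r[y0:y1,x0:x1]=1
    k,l,s,c=cv2.connectedComponentsWithStats((m&r).astype(np.uint8),connectivity=8)
    for i in range(1,k): print('red',n,s[i],np.round(ray(n,[c[i]],254),1))
E
python3 - <<'E'
from t import *
st()
for n in('side','top'):
    blue(n,278,230,0); red(n)
im,d=grab('side'); w=cloud('side',d);hsv=cv2.cvtColor(im,cv2.COLOR_RGB2HSV).astype(int)
m=(hsv[...,0]>100)&(hsv[...,0]<130)&(hsv[...,1]>110)&(abs(w[...,0]-270)<90)&(abs(w[...,1]-280)<60)&(w[...,2]>100)
v,u=np.nonzero(m);print(len(u),np.round(np.nanmedian(w[m],0),1),np.round(ray('side',np.c_[u,v],179).mean(0),1))
E
```

```text
15.1167 [375.6 279.2 260.8] [ 1.000e-04  6.958e-01  7.183e-01 -1.000e-04] [ 1.8  1.1 -2.8] 13.2 29.94870811700821 [-1.07  0.33  0.49  1.94 -0.19  0.92 -0.45]
side [219 165   6   7  21] med [375.8 270.  282.7] at 278 [377.8 274.2 278. ] [10.8 34.8] ang -98.3
red side [226 160   3   3   7] [[422.9 320.  254. ]]
red side [238 172   3   3   8] [[424.  236.1 254. ]]
top [249 252   3   3   8] med [373.7 262.6 285.2] at 278 [374.1 263.8 278. ] [7.2 7.4] ang 135.0
red top [234 239   4   3   8] [[421.2 323.6 254. ]]
red top [258 239   2   2   3] [[424.2 238.9 254. ]]
107 [264.7 266.6 183.6] [265.5 270.4 179. ]
```

Request:
{"api": "arm_command", "payload": {"commands": [0,0.1,0,0,0,0.03,0,0,0.3,0,0,0,0,0,0,0.35,0,0,0,0,0,0,0.35,0,0,0,0,0,0,0.35,0,0,0,0,0,0,0.35,0,0,0,0,0,0,0.35,0,0,0,0,0,0,0.35,0,0,0,0,0]}}

```text
time: 16.03
ee_pos: [452.0, 278.3, 260.8]
tool_rot: [0.0, 0.707, 0.707, -0.0]
wrist_force: [0.8, -0.3, -2.5]
grip_width: 13.2
grasp_force: 29.9
```

```bash
python3 - <<'E'
from t import *
st()
for n in('side','top'):
    blue(n,278,230,0); red(n)
E
```

```text
16.0333 [452.  278.3 260.8] [ 1.000e-04  7.071e-01  7.071e-01 -1.000e-04] [ 0.8 -0.3 -2.5] 13.2 29.948908388614655 [-0.94  0.43  0.49  1.79 -0.24  0.99 -0.36]
side [238 156   5   8  22] med [449.2 267.2 283.8] at 278 [452.7 273.4 278. ] [42.1 11.4] ang -106.9
side [218 187   7   8  35] med [358.5 271.4 183.8] at 46 [410.3 410.5  46. ] [38.9 21.9] ang -112.7
red side [226 160   3   3   7] [[422.9 320.  254. ]]
red side [238 172   3   3   8] [[424.  236.1 254. ]]
top [250 231   3   2   5] med [453.2 259.9 284.6] at 278 [452.1 261.8 278. ] [3.7 7.4] ang 71.5
top [250 254   3   6  18] med [360.4 275.8 189.7] at 46 [359.2 303.6  46. ] [21.2  8.5] ang -177.4
red top [258 239   2   2   3] [[424.2 238.9 254. ]]
```

Request:
{"api": "arm_command", "payload": {"commands": [0,0,0.2,0,0,0,0,0,0,0.2,0,0,0,0,0,0,0.2,0,0,0,0,0,0,0.2,0,0,0,0,0,0,0.15,0,0,0,0,0,0,0.05,0,0,0,0,0,0,0,0,0,0,0]}}

```text
time: 16.82
ee_pos: [450.3, 278.4, 230.4]
tool_rot: [-0.0, 0.707, 0.707, -0.001]
wrist_force: [0.2, 0.1, -2.4]
grip_width: 12.9
grasp_force: 29.9
```

Request:
{"api": "arm_command", "payload": {"commands": [0,0,0.06,0,0,0,0,0,0,0.06,0,0,0,0,0,0,0,0,0,0,0]}}

```text
time: 17.07
ee_pos: [450.6, 278.5, 227.2]
tool_rot: [-0.0, 0.707, 0.707, -0.0]
wrist_force: [-0.3, 0.3, -2.8]
grip_width: 13.2
grasp_force: 29.9
```

Still carrying the weight, with no obstruction. Lowering in 1 mm steps until the arms take it.

Request:
{"api": "arm_command", "payload": {"commands": [0,0,0.05,0,0,0,0,0,0,0.03,0,0,0,0,0,0,0,0,0,0,0]}}

```text
time: 17.32
ee_pos: [450.8, 278.6, 224.9]
tool_rot: [0.0, 0.707, 0.707, 0.0]
wrist_force: [-0.3, 0.1, -2.2]
grip_width: 13.2
grasp_force: 29.9
```

Request:
{"api": "arm_command", "payload": {"commands": [0,0,0.03,0,0,0,0,0,0,0,0,0,0,0,0,0,0,0,0,0,0]}}

```text
time: 17.57
ee_pos: [450.8, 278.6, 224.6]
tool_rot: [-0.0, 0.707, 0.707, 0.0]
wrist_force: [-1.1, -1.0, 4.0]
grip_width: 13.0
grasp_force: 29.9
```

Contact, with the bar at about 243 mm, which is trough height. Releasing.

Request:
{"api": "arm_command", "payload": {"commands": [0,0,0,0,0,0,18,0,0,0,0,0,0,26,0,0,0,0,0,0,50,0,0,0,0,0,0,50,0,0,0,0,0,0,50,0,0,0,0,0,0,50,0,0,0,0,0,0,50]}}

```text
time: 18.15
ee_pos: [450.7, 278.5, 224.0]
tool_rot: [0.0, 0.707, 0.707, -0.0]
wrist_force: [-0.1, -0.3, -1.3]
grip_width: 49.6
grasp_force: 0.0
```

Request:
{"api": "arm_command", "payload": {"commands": [0,0,-0.3,0,0,0,50,0,0,-0.5,0,0,0,50,0,0,-0.8,0,0,0,50,0,0,-1,0,0,0,50,0,0,-1,0,0,0,50,0,0,-1,0,0,0,50,0,0,-1,0,0,0,50,0,0,0,0,0,0,50]}}

```text
time: 18.82
ee_pos: [453.6, 279.4, 398.5]
tool_rot: [0.001, 0.707, 0.707, 0.006]
wrist_force: [1.2, -0.4, -0.0]
grip_width: 50.0
grasp_force: 0.0
```

```bash
python3 - <<'E'
from t import *
st()
for n in('side','top'):
    blue(n,243,200,0); red(n)
im,d=grab('side'); w=cloud('side',d);hsv=cv2.cvtColor(im,cv2.COLOR_RGB2HSV).astype(int)
m=(hsv[...,0]>100)&(hsv[...,0]<130)&(hsv[...,1]>110)&(abs(w[...,0]-340)<60)&(abs(w[...,1]-280)<60)&(w[...,2]>100)
v,u=np.nonzero(m);print(len(u),np.round(np.nanmedian(w[m],0),1),np.round(ray('side',np.c_[u,v],143).mean(0),1))
E
```

```text
18.8167 [453.6 279.4 398.5] [0.001  0.7071 0.7071 0.0055] [ 1.2 -0.4 -0. ] 50.0 0.0 [-0.98  0.32  0.54  1.55 -0.17  1.31 -0.43]
side [236 163   8   8  32] med [446.5 275.3 247. ] at 243 [448.8 279.9 243. ] [47.4 11.4] ang -93.3
side [221 195   8   9  46] med [363.7 271.2 138.8] at 46 [397.5 362.   46. ] [43.4 26.4] ang -120.0
red side [226 160   3   3   7] [[422.9 320.  254. ]]
red side [238 172   3   3   7] [[424.8 236.3 254. ]]
top [243 231  11   4  27] med [447.7 283.  248.5] at 243 [448.9 283.9 243. ] [11.2 37.8] ang -88.1
top [252 254   3   6  18] med [360.1 275.9 149.6] at 46 [359.2 295.1  46. ] [21.2  8.5] ang -177.5
red top [258 239   2   2   3] [[424.2 238.9 254. ]]
106 [342.6 271.  143.3] [341.9 269.5 143. ]
```

Request:
{"api": "arm_command", "payload": {"commands": [0,0,0,0,0,0,50,0,0,0,0,0,0,50,0,0,0,0,0,0,50,0,0,0,0,0,0,50,0,0,0,0,0,0,50,0,0,0,0,0,0,50,0,0,0,0,0,0,50,0,0,0,0,0,0,50]}}

```text
time: 19.73
ee_pos: [450.7, 278.5, 392.1]
tool_rot: [-0.0, 0.707, 0.707, -0.0]
wrist_force: [-1.2, -0.3, 0.5]
grip_width: 50.0
grasp_force: 0.0
```

```bash
python3 - <<'E'
from t import *
st()
for n in('side','top'): blue(n,243,200,0)
print(env.hand_in())
E
```

```text
19.7333 [450.7 278.5 392.1] [-0.      0.7069  0.7073 -0.    ] [-1.2 -0.3  0.5] 50.0 0.0 [-0.98  0.32  0.53  1.56 -0.17  1.3  -0.43]
side [236 163   8   8  32] med [445.8 274.8 247.2] at 243 [448.8 279.9 243. ] [47.4 11.4] ang -93.3
side [220 194   8   9  43] med [362.4 271.7 141.3] at 46 [396.5 365.1  46. ] [30.3 36.7] ang -120.6
top [243 232  11   3  27] med [447.7 282.9 249.9] at 243 [448.8 282.5 243. ] [ 7.5 37.6] ang -85.5
top [252 253   3   7  19] med [362.  275.6 151.1] at 46 [360.  295.3  46. ] [25.4  8.5] ang -173.8
the job is handed in; nothing more can be done
None
```

The basket hangs by its carrying handle on the drip stand, the bar measured at trough height (about 243 mm) and steady over the last second, the arm clear above it; the job was handed in at about 20 s, with no verdict returned.

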